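Seat the coupon and give the dual-key start

ROBOT

A 7-joint arm with a two-finger parallel gripper is mounted at the origin on a cart in front of the work surface, level with it; the furniture and walls round the work are solid. World frame = base frame: x ahead of the robot, y to its left, z up, the work surface at z = 0. Lengths are in m, angles in degrees, forces in N, time in s.
With the tool pointing down it reaches from about 0.425 to 0.875 m from the base axis. Payload 4.7 kg.
Tool frame: the origin (TCP) lies midway between the tips of the shut fingers; the grasp point (between the pads) lies 19 mm behind it (env.grip_depth is the distance from the TCP to the grasp point, in m); z points along the fingers, y is the line along which they close (so a half turn about z gives the same grasp; the last joint's range is limited). The gripper opens to 87 mm and grips with 3 to 60 N. Pads are 19 mm wide; open, the fingers measure 117 mm over their backs; the gripper's body (75 mm by 190 mm) begins 51 mm behind the grasp point.
Start: joints at [73.975, 18.392, -4.016, 83.108, 1.295, 78.541, -3.26], TCP at [0.188, -0.622, 0.223] pointing down, gripper open.
Joint ranges: [-163.93, 163.93], [-17.29, 119.83], [-79.2, 71.16], [3.27, 140.29], [-89.18, 269.18], [5.43, 117.66], [-154.24, 154.24]. Speed limits (degrees/s): [147.25, 147.25, 180, 180, 180, 180, 180].

INTERFACE

Orientations are given as [roll, pitch, yaw] about the fixed x, y, z axes, in that order (R = Rz(yaw) Ry(pitch) Rx(roll)).
In Python, from cell import get_obs, optics, env, nets gives the robot as it stands.
- The arm moves only by the shell command python3 -m creep 'ROWS' [FORCE]. ROWS is JSON, a list of rows, each an object of numbers: "wx", "wy", "wz": the turn, a rotation vector about the tool's x, y, z in degrees; "tx", "ty", "tz": the shift along the tool's x, y, z in mm; "gripper": the opening, from -1 (shut) to 1 (fully open). A call has 1 to 5 rows; each row is the pose to reach, as a shift and turn from the pose commanded when the call began, along the tool's axes at that moment; what a row does not reach only later rows make up. A row lasts 1/12 s, in which the tool goes at most 41.7 mm and 7.16 degrees, less where a joint would pass 70% of its speed; a pose out of reach is approached as far as the arm can. A call with a gripper value outside its range is refused whole. The fingers move at their own pace and stop on an object; FORCE is the grip in N (left out, the last holds). Time passes only in rows, so rows that repeat a pose let the fingers close. It gives the time, the measured TCP pose, the force, the opening and the grip force at its end, in the units of the state.
- get_obs(): the state, without advancing time (a new reading comes with each control period).
- optics.read_camera(name): name is "side" or "top"; returns (picture, depth): 420x560x3 uint8, red, green, blue; 420x560 float32, m along the optical axis (not along the pixel's ray), 0 where there is no reading.
- optics.camera_info(name): a dict with "fovy" (degrees; the focal length in pixels is half the picture's height over the tangent of half this angle, whatever the lens; pixels are square), "cx", "cy" (the principal point, pixels), "R" (3x3) and "t" (3): a world point X has camera coordinates R X + t. Camera axes: x right, y down, z forward; pixel columns grow to the right and rows downward; lengths in m; the calibration is good to about 2 mm. A picture is of the moment at which its call begins. camera_info takes no time and is no camera call.
- env.sign_off(): hands the job in; it is judged then, once.
Trained networks look in the newest picture that a camera, given by its name, has taken for a name from the list of things; names that differ only in an ending like _2 or _b are one class to them, and where a whole thing is asked for, a point or a joint stands for the part that bears it (a point fixed in the world has none). Each returns a list of dicts, best first, with "confidence" (0 to 1); they miss things now and then, are a little off and sometimes report something else, mostly with a low value. They report only what shows in the picture. A call takes as long as a camera call. They do not tell look-alikes from the thing itself.
- nets.look_for(query, camera): "point" ([x, y, z] in m, in world coordinates, good to about 4 mm: the middle of the surface that is visible of it).
- nets.place_of(query, camera): "point" ([x, y, z] in m, in world coordinates, good to about 4 mm: a listed point, or the origin of a listed thing).
The state is a dict: "time_s": time; "qpos": joint angles; "joint_velocities": joint speeds; "effort": joint torques, N m; "tool_pos": TCP position; "tool_rot": TCP orientation; "force": force on the tool from outside, world axes, zero at the start; "wrist_torque": the same for the moment, N m; "grip_width": finger opening in m; "grasp_force": force on a finger pad.
Only numpy, scipy, OpenCV 4.12 (cv2) and the standard library are available. Lean on these libraries where they do the work, as an engineer would, in place of code of your own. Each camera call takes 0.05 s, during which the arm holds its last target. There are 200 camera calls.

TASK

With the fingertips, push the brown test coupon along the low aluminium nest it lies on until it is fully home against the end stop; do not pick it up. Then press the two small start keys on the grey control box all the way down together, one fingertip on each, hold both down for two seconds, and let go so that both come up. Do not press either key before the coupon is home or on its own, and leave the large mushroom stop knob and the other things on the table alone.

Things in the scene. Friction and masses are not known exactly. Their poses are not given: they have to be found in the camera images.
- test_coupon: flat brown test coupon, 35 x 50 x 12 mm, about 30 g, loose on the nest's plate. Origin: centre of its underside; y along its 50 mm length, x its 35 mm width, z up. Starts with its origin at nest x = -32 to -18 mm, up to 3 mm off the centre line, length along the channel within 0.12 rad. Fully home: origin at nest x = +30 mm, its rear end at x = +5 mm, still outside the guides.
- nest: fixed aluminium plate 160 x 90 x 10 mm with two steel guides and an end stop. Origin: centre of its underside, plate top at z = 10 mm. Its x axis points along the channel to the stop, away from the robot, turned up to 0.5 rad. Guides 12 mm above the plate, 43 mm clear between them, from x = 26 to 55 mm; mouths flared at 20 degrees, 54 mm wide at x = 11 mm. In front of that, to x = -80 mm, the plate is open.
- home_stop (a point): middle of the stop's face, 6 mm above the plate, at nest x = +55 mm, y = 0. The stop block behind it is 15 mm thick, 84 mm wide and 18 mm high above the plate.
- start_box: fixed grey control box 110 (x) x 150 (y) x 50 (z) mm with three black buttons on its flat top. Origin: centre of its underside; x away from the robot (turned up to 0.5 rad), y to the left. The two start keys are the small round ones side by side in the half nearer the robot; the large mushroom head in the far half is the stop knob.
- left_key (a joint): travel of the left start key in m, 0 = up, 0.008 = fully down, straight down. Springs back by itself: 1.2 N to start moving it, 4.4 N fully down. Round flat cap 22 mm in diameter, standing in a 3 mm high steel bezel of 29 mm diameter.
- right_key (a joint): travel of the right start key in m; as the left key. The two keys' centres are 56 mm apart.
- left_key_top (a point): middle of the top face of the left key's cap; 64 mm above the table when up, at x = -28 mm, y = +28 mm on the box. It moves with the key.
- right_key_top (a point): middle of the top face of the right key's cap; at x = -28 mm, y = -28 mm on the box, 64 mm above the table when up.
- stop_knob (a joint): travel of the stop knob in m, 0 = up, 0.005 = pressed; springs back. Not to be pressed.
- stop_knob_top (a point): top of the mushroom stop knob (40 mm in diameter), 79 mm above the table, at x = +28 mm, y = 0 on the box.
- collar0: bronze collar, 26 mm across, 10 mm high, lying on the table; bystander. Origin: centre of its underside.
- collar1: another such collar; bystander.
- gauge_block_a: upright steel gauge block 9 x 30 x 35 mm; bystander. Origin: centre of its underside.
- screwdriver0: screwdriver with a yellow handle, 190 mm long, lying near the front edge of the table; bystander.
- hex_key0: hex key, 92 x 34 x 9 mm, lying near the front edge; bystander.
- marker_pen: pen, 140 mm long, lying near the front edge; bystander.
- nut_dish: shallow clear dish 70 mm across, 14 mm high, behind the work; bystander.
Not all that is in view belongs to the job. Of the things shaped like the start_box, the grey one is meant.

How it is judged (in metres and radians):
On the way, in this order (a step that is already met when the one before it is completed fails the run):
1. the coupon is home against the stop, between the guides (x of test_coupon in the frame of nest above 0.027 m and angle between the y axis of test_coupon and the x axis of nest, either way round below 0.12 rad and y of test_coupon in the frame of nest between -0.006 and 0.006 m and z of test_coupon in the frame of nest below 0.013 m), for 0.2 s.
2. both start keys are held down together by the fingers (at least 1.5 s) (value of joint each of left_key, right_key above 0.005 m and contact force between the fingers and start_box above 1 N), for 1.5 s.
3. both keys are let up (value of joint each of left_key, right_key below 0.001 m), for 0.1 s.
At the end, for the whole second after the job is handed in: The coupon lies flat and still between the guides, within 3 mm of the end stop and straight to within 0.12 rad; both start keys and the stop knob are up (under 1 mm of travel), after both keys were held at least 5 mm down together for 1.5 s (all of step 1 and all of step 3 and linear speed of test_coupon below 0.01 m/s and value of joint stop_knob below 0.001 m); the robot touches nothing.
It fails at once if a start key is pressed before the coupon is home (x of test_coupon in the frame of nest below 0.025 m and value of joint any of left_key, right_key above 0.003 m).
It fails at once if one start key is pressed alone ((value of joint left_key above 0.005 m and value of joint right_key below 0.001 m) or (value of joint right_key above 0.005 m and value of joint left_key below 0.001 m)).
It fails at once if the stop knob is pressed (value of joint stop_knob above 0.002 m).
It fails at once if the coupon is lifted or tipped up (z of test_coupon in the frame of nest above 0.018 m or angle between test_coupon's own z axis and vertical above 0.3 rad).
It fails at once if a bystander is moved more than 20 mm (distance of any of collar0, collar1, gauge_block_a, screwdriver0, hex_key0, marker_pen, nut_dish from where it was at the start of the episode above 0.02 m).
It also fails if it takes over 58 s, if anything falls off the work surface, if the arm or the gripper's body presses on something with over 40 N, if the wrist force passes 120 N, or if a joint passes its speed limit or range.

## Working session

There is one attempt and no reset: what is moved stays moved. The work goes in short steps, Python scripts to look and compute and a shell command to move; the robot and the scene stay as the last step left them, time stands still between calls to the robot, and variables do not carry over. Pictures are saved under pics/ and viewed, at most 10 in all, crops included, and the job is handed in when it is done.

```bash
mkdir -p pics; ls
cat > h.py <<'E'
import numpy as np, cv2
from scipy.spatial.transform import Rotation as Ro
from cell import get_obs, optics, env, nets
def cam(n):
    i=optics.camera_info(n); f=210/np.tan(np.radians(i['fovy']/2)); return i,f
def unproj(n,u,v,d):
    i,f=cam(n); c=np.stack([(u-i['cx'])/f*d,(v-i['cy'])/f*d,d],-1)
    return (c-np.array(i['t']))@np.array(i['R'])
def proj(n,X):
    i,f=cam(n); c=np.array(i['R'])@np.array(X)+np.array(i['t']); return c[0]/c[2]*f+i['cx'],c[1]/c[2]*f+i['cy']
def cloud(n,d):
    v,u=np.mgrid[:420,:560]; return unproj(n,u,v,d)
def save(p,im): cv2.imwrite('pics/'+p,im[...,::-1])
def rel(target,rpy=None):
    o=get_obs(); R=Ro.from_euler('xyz',o['tool_rot'],degrees=True)
    print('tool shift mm',np.round(R.inv().apply(np.array(target)-o['tool_pos'])*1000,1))
    if rpy is not None: print('rotvec',np.round((R.inv()*Ro.from_euler('xyz',rpy,degrees=True)).as_rotvec(degrees=True),2))
E
python3 - <<'E'
from h import *
a,d=optics.read_camera('top'); b,e=optics.read_camera('side')
save('top0.png',a); save('side0.png',b); np.savez('s0.npz',a=a,d=d,b=b,e=e)
for q in ['test_coupon','nest','home_stop','start_box','left_key_top','right_key_top','stop_knob_top']:
    for c in ['top','side']:
        print(q,c,[(np.round(r['point'],3).tolist(),round(r['confidence'],2),np.round(proj(c,r['point'])).tolist()) for r in nets.place_of(q,c)][:4])
o=get_obs(); print(o['tool_rot'],o['tool_pos'],o['grip_width'],o['time_s'])
E
```

```text
pics
test_coupon top [([0.535, -0.189, 0.012], 0.79, [416.0, 209.0])]
test_coupon side [([0.485, 0.007, 0.003], 0.61, [317.0, 192.0]), ([0.536, -0.185, 0.009], 0.57, [319.0, 160.0]), ([0.548, 0.163, 0.068], 0.35, [284.0, 198.0])]
nest top [([0.556, -0.181, 0.003], 0.86, [412.0, 202.0]), ([0.611, 0.154, 0.08], 0.49, [302.0, 181.0])]
nest side [([0.554, -0.18, -0.001], 0.63, [314.0, 162.0])]
home_stop top [([0.606, -0.163, 0.013], 0.57, [407.0, 186.0]), ([0.615, -0.005, -0.002], 0.53, [354.0, 184.0]), ([0.485, 0.004, -0.001], 0.43, [351.0, 226.0])]
home_stop side [([0.602, -0.157, 0.019], 0.84, [300.0, 158.0]), ([0.537, -0.19, 0.009], 0.62, [319.0, 159.0])]
start_box top [([0.588, 0.145, -0.0], 0.74, [304.0, 193.0]), ([0.382, 0.642, 0.003], 0.68, [138.0, 262.0])]
start_box side [([0.584, 0.144, 0.002], 0.71, [276.0, 209.0]), ([0.387, 0.639, 0.003], 0.56, [277.0, 363.0])]
left_key_top top [([0.545, 0.165, 0.065], 0.56, [299.0, 204.0]), ([0.589, 0.141, -0.002], 0.46, [305.0, 192.0]), ([0.352, 0.668, 0.066], 0.45, [122.0, 272.0])]
left_key_top side [([0.36, 0.665, 0.064], 0.54, [285.0, 361.0]), ([0.55, 0.161, 0.066], 0.36, [283.0, 198.0])]
right_key_top top [([0.362, 0.616, 0.067], 0.46, [141.0, 269.0]), ([0.568, 0.113, 0.063], 0.38, [317.0, 197.0]), ([0.486, 0.003, 0.001], 0.3, [352.0, 226.0]), ([0.701, 0.021, -0.001], 0.2, [344.0, 156.0])]
right_key_top side [([0.571, 0.104, 0.064], 0.44, [284.0, 188.0])]
stop_knob_top top [([0.418, 0.648, 0.077], 0.51, [129.0, 249.0]), ([0.611, 0.154, 0.08], 0.42, [302.0, 181.0]), ([0.524, -0.006, 0.003], 0.37, [354.0, 213.0])]
stop_knob_top side [([0.415, 0.65, 0.082], 0.64, [261.0, 342.0]), ([0.609, 0.151, 0.085], 0.59, [267.0, 188.0])]
[1.79996617e+02 2.99765048e-03 1.68332996e+01] [ 0.18819436 -0.62216437  0.22258142] 0.08698608441299581 0.8
```

View pics/top0.png

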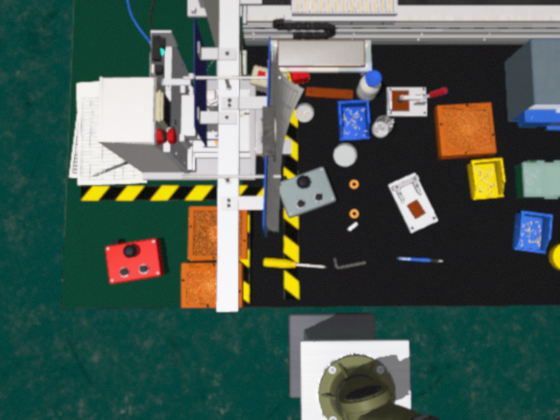

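Run:
```python
from h import *
s=np.load('s0.npz')
t=np.hstack([cv2.resize(s['a'][150:290,90:250],None,fx=2.5,fy=2.5,interpolation=3),cv2.resize(s['a'][150:250,260:420][:140],(400,350),interpolation=3)])if 0 else np.vstack([np.hstack([cv2.resize(s['a'][y:y+75,x:x+100],(400,300),interpolation=cv2.INTER_CUBIC) for x,y in [(260,150),(360,165)]]),np.hstack([cv2.resize(s['a'][215:290,90:190],(400,300),interpolation=cv2.INTER_CUBIC),cv2.resize(s['b'][130:235,230:370],(400,300),interpolation=cv2.INTER_CUBIC)])])
save('crop0.png',t)
```

```text
(no output)
```

View pics/crop0.png

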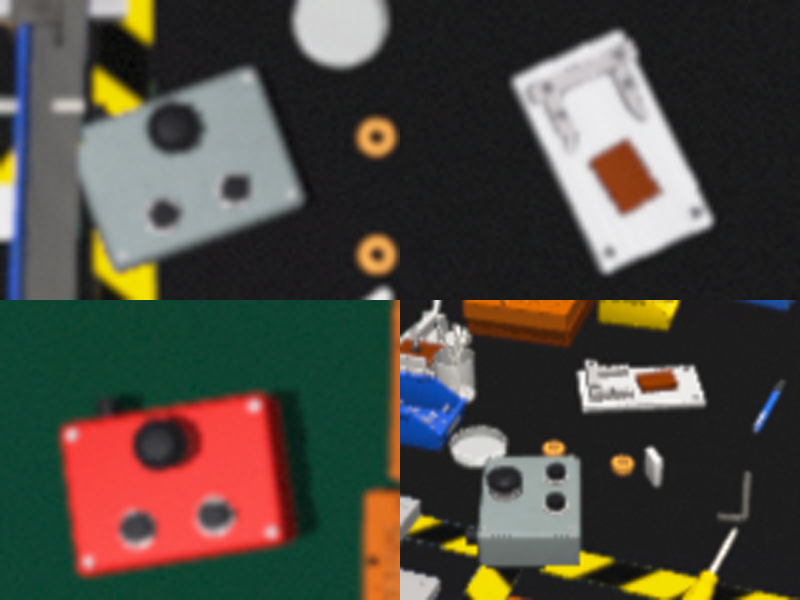

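Two boxes: grey at (305,193) and red at (135,262). The grey one fits the description. For the coupon and nest there is the white plate with guides at (412,203) and another white plate with a brown piece at (405,100). The near one, with flared guides and the coupon lying in the open part, fits. Next I'll measure the poses and the clearance to the blue panel at (275,150).

```bash
cat > meas.py <<'E'
from h import *
def frame(P,L,W,x0):
    # rect fit of xy points -> centre, dims, yaw (x axis nearest to +x)
    (c,(w,h),a)=cv2.minAreaRect((P[:,:2]*1000).astype(np.float32))
    return np.round(c,1),round(w,1),round(h,1),round(a,1)
def coupon(a,d,n='top'):
    C=cloud(n,d); h=cv2.cvtColor(a,cv2.COLOR_RGB2HSV)
    m=(h[...,0]<16)&(h[...,1]>140)&(h[...,2]>50)&(d>0)&(abs(C[...,0]-.56)<.12)&(abs(C[...,1]+.18)<.1)&(C[...,2]<.05)
    u=np.argwhere(m)[:,::-1]; 
    P=unproj(n,u[:,0]*1.,u[:,1]*1.,d[m]); z=np.median(P[:,2])
    # subpixel rect: contour of mask at fixed height via moments
    m0=P[:,:2].mean(0); w,V=np.linalg.eigh(np.cov(P[:,:2].T)); v=V[:,1]*np.sign(V[0,1])
    return np.round(m0*1000,1),round(float(np.degrees(np.arctan2(v[1],v[0]))),1),np.round(np.sqrt(12*w)*1000,1),z,len(P)
E
python3 - <<'E'
from meas import *
s=np.load('s0.npz')
for n,i,dd in [('top','a','d'),('side','b','e')]:
    a,d=s[i],s[dd]; C=cloud(n,d); h=cv2.cvtColor(a,cv2.COLOR_RGB2HSV)
    try: print(n,'coupon',coupon(a,d,n))
    except Exception as e: print(e)
    X,Y,Z=C[...,0],C[...,1],C[...,2]
    roi=(abs(X-.56)<.13)&(abs(Y+.18)<.11)&(Z<.06)&(d>0)
    m=roi&((a.min(2)>110)|(Z>.006))
    print('nest',frame(C[m],0,0,0), np.median(Z[m]),m.sum())
    m=roi&(Z>.022)
    if m.sum()>5: print('stop',frame(C[m],0,0,0),np.round(C[m].mean(0),3))
    roi=(abs(X-.585)<.13)&(abs(Y-.145)<.13)&(d>0)
    m=roi&(abs(Z-.05)<.006)&(h[...,1]<70)
    print('box',frame(C[m],0,0,0),np.median(Z[m]),m.sum())
    m=roi&(a.max(2)<70)&(Z>.055)&(Z<.095)
    k,l,st,ce=cv2.connectedComponentsWithStats(m.astype(np.uint8))
    for j in range(1,k):
        if st[j,4]>8: print('blk',np.round(C[l==j].mean(0),4),np.round(np.median(C[l==j],0),4),st[j,4],ce[j])
    m=(X>.4)&(X<.85)&(abs(Y-.25)<.2)&(Z>.1)&(d>0); 
    H,xe,ye=np.histogram2d(X[m],Y[m],bins=[9,8],range=[[.4,.85],[.05,.45]])
    Zm=np.zeros((9,8))
    xi=((X[m]-.4)/.05).astype(int).clip(0,8); yi=((Y[m]-.05)/.05).astype(int).clip(0,7); np.maximum.at(Zm,(xi,yi),Z[m]); print(np.round(Zm,2))
E
```

```text
top coupon (array([ 535.4, -186.3]), 30.5, array([30.1, 43. ]), np.float64(0.021814350889557327), 144)
nest (array([ 560.4, -179.8]), 258.8, 219.2, 0.0) 0.010860613532554875 1903
stop (array([ 601.5, -228.1]), 119.3, 195.1, 32.1) [ 0.586 -0.173  0.027]
box (array([636.4, 162.9]), 225.0, 150.7, 21.7) 0.049858693531323696 1451
blk [0.61   0.1516 0.0764] [0.6108 0.1521 0.0761] 117 [303.1965812 181.5042735]
blk [0.5678 0.1069 0.0636] [0.568  0.1069 0.0642] 18 [318.5 196.5]
blk [0.5485 0.1589 0.0636] [0.5487 0.1581 0.0648] 19 [300.68421053 203.15789474]
[[0.   0.   0.   0.77 0.73 0.6  0.   0.  ]
 [0.   0.   0.   0.77 0.6  0.6  0.   0.  ]
 [0.   0.   0.   0.78 0.78 0.65 0.65 0.  ]
 [0.   0.   0.   0.8  0.8  0.6  0.   0.  ]
 [0.   0.   0.   0.78 0.78 0.6  0.66 0.  ]
 [0.   0.   0.56 0.77 0.6  0.6  0.66 0.  ]
 [0.   0.   0.58 0.77 0.65 0.65 0.66 0.29]
 [0.   0.   0.   0.   0.   0.6  0.66 0.4 ]
 [0.   0.   0.   0.   0.   0.6  0.66 0.39]]
side coupon (array([ 533.2, -180.5]), 37.4, array([33.5, 47.7]), np.float64(0.021179205345154488), 68)
nest (array([ 575.4, -198.2]), 211.0, 206.2, 7.0) 0.011484040207153427 636
stop (array([ 598.7, -225.3]), 118.9, 194.3, 30.2) [ 0.59  -0.17   0.026]
box (array([584.1, 146.3]), 107.6, 149.9, 19.8) 0.05000334423389901 811
blk [0.6072 0.161  0.0734] [0.6065 0.162  0.0746] 81 [266.14814815 192.7037037 ]
blk [0.5656 0.1124 0.0619] [0.5655 0.1134 0.0625] 25 [284.24 189.8 ]
blk [0.5477 0.1647 0.0625] [0.5483 0.1662 0.0628] 25 [283.8  200.08]
[[0.   0.   0.   0.63 0.63 0.59 0.   0.  ]
 [0.   0.   0.   0.63 0.63 0.6  0.   0.  ]
 [0.   0.   0.   0.62 0.62 0.64 0.65 0.65]
 [0.   0.   0.   0.62 0.61 0.59 0.   0.  ]
 [0.   0.   0.   0.62 0.   0.59 0.64 0.  ]
 [0.   0.   0.   0.62 0.6  0.59 0.64 0.  ]
 [0.   0.   0.   0.52 0.   0.29 0.64 0.  ]
 [0.   0.   0.   0.   0.   0.28 0.63 0.46]
 [0.   0.   0.   0.   0.   0.   0.63 0.41]]
```

```bash
cat > fit.py <<'E'
from meas import *
from scipy.optimize import minimize
def comp(m,seed):
    k,l=cv2.connectedComponents(m.astype(np.uint8),connectivity=4); L=l[seed[1]-3:seed[1]+4,seed[0]-3:seed[0]+4].ravel(); L=L[L>0]; return l==np.bincount(L).argmax()
def rectfit(n,m,z,L,W,c0,yaw0):
    # maximise IoU-like overlap between mask (pixels reprojected to plane z) and rectangle
    i,f=cam(n); R=np.array(i['R']); t=np.array(i['t'])
    v,u=np.mgrid[:420:.5,:560:.5]; M=m[v.astype(int),u.astype(int)] # pixel spans half-cells
    u=u-.25; v=v-.25
    ray=np.stack([(u-i['cx'])/f,(v-i['cy'])/f,np.ones_like(u)],-1)@R; o=-R.T@t
    s=(z-o[2])/ray[...,2]; P=o[:2]+ray[...,:2]*s[...,None]
    k=(np.hypot(P[...,0]-c0[0],P[...,1]-c0[1])<.2); P=P[k];M=M[k].astype(float)
    def cost(p):
        q=P-p[:2]; c,sn=np.cos(p[2]),np.sin(p[2]); x=q[:,0]*c+q[:,1]*sn; y=-q[:,0]*sn+q[:,1]*c
        e=np.maximum(abs(x)-L/2,abs(y)-W/2); return ((1/(1+np.exp(np.clip(e/.001,-40,40)))-M)**2).mean()*100
    best=min((minimize(cost,[c0[0],c0[1],yaw0+dy],method='Nelder-Mead',options=dict(initial_simplex=np.array([c0[0],c0[1],yaw0+dy])+np.array([[0,0,0],[.008,0,0],[0,.008,0],[0,0,.1]]))) for dy in(-.08,.08)),key=lambda r:r.fun)
    return np.round(best.x[:2]*1000,1),round(np.degrees(best.x[2]),1),round(best.fun,3)
E
python3 - <<'E'
from fit import *
s=np.load('s0.npz'); 
for n,i,dd in [('top','a','d'),('side','b','e')]:
    a,d=s[i],s[dd]; C=cloud(n,d); h=cv2.cvtColor(a,cv2.COLOR_RGB2HSV); X,Y,Z=[C[...,j] for j in range(3)]
    roi=(np.hypot(X-.56,Y+.18)<.11)&(d>0)
    m=comp(roi&(Z>.005)&((a.max(2)>110)|(h[...,1]>120)),np.int32(proj(n,[.54,-.21,.01]))); print(n,'nest',m.sum(),rectfit(n,m,.010,.160,.09,(.556,-.18),.4))
    m=(h[...,0]<16)&(h[...,1]>140)&(h[...,2]>50)&roi&(Z<.05); print('coupon',m.sum(),rectfit(n,m,.022,.05,.035,(.535,-.187),.45))
    roi=(np.hypot(X-.585,Y-.145)<.1)&(d>0)&(Z>.042)&(Z<.1)
    m=comp(roi,np.int32(proj(n,[.585,.145,.05]))); print('box',m.sum(),rectfit(n,m,.05,.11,.15,(.585,.145),.35))
    m=(Y>.1)&(Y<.5)&(X>.3)&(X<.9)&(d>0)&(Z>.12)
    print('panel low points', np.round(C[m][np.argsort(Z[m])[:400:40]],2).tolist())
E
```

```text
top nest 1485 (array([ 555.6, -181. ]), np.float64(23.8), np.float64(0.95))
coupon 144 (array([ 535.4, -186.2]), np.float64(31.4), np.float64(0.259))
box 1813 (array([582.9, 142.4]), np.float64(20.1), np.float64(0.61))
panel low points [[0.7, 0.48, 0.12], [0.7, 0.47, 0.14], [0.72, 0.45, 0.14], [0.71, 0.46, 0.15], [0.72, 0.39, 0.16], [0.73, 0.41, 0.16], [0.73, 0.41, 0.17], [0.7, 0.48, 0.17], [0.73, 0.41, 0.18], [0.7, 0.47, 0.19]]
side nest 577 (array([ 555.9, -178.3]), np.float64(23.6), np.float64(1.376))
coupon 68 (array([ 533.1, -178.6]), np.float64(37.3), np.float64(0.24))
box 1010 (array([582.3, 149.6]), np.float64(19.6), np.float64(0.36))
panel low points [[0.64, 0.49, 0.12], [0.72, 0.36, 0.14], [0.72, 0.38, 0.15], [0.74, 0.35, 0.16], [0.72, 0.38, 0.16], [0.64, 0.5, 0.17], [0.73, 0.36, 0.18], [0.64, 0.49, 0.2], [0.74, 0.36, 0.21], [0.64, 0.49, 0.23]]
```

View pics/side0.png

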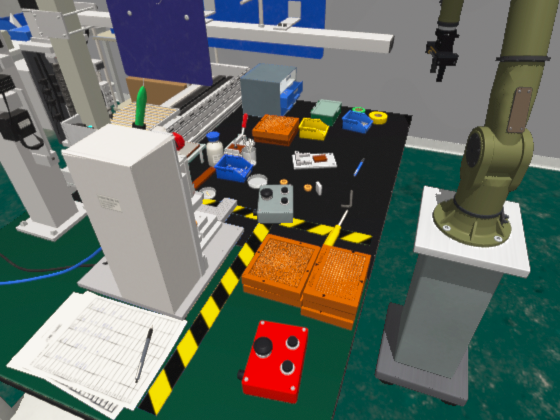

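The side view shows the beam and blue panels hang high (z > 0.5 m) to the left, clear of the work. The grey box is at (275,203) and the nest with the coupon at (314,160). The poses are consistent across both cameras: nest (0.556,-0.180) yaw 23.7°, coupon at nest (-21,+3) mm, grey box (0.583,0.144) yaw 20°.

```bash
python3 -c "
from h import *
rel([.490,-.209,.15],[180,0,23.7])"
python3 -m creep '[{"tx":40,"ty":-20,"gripper":-0.77},{"tx":80,"ty":-40,"gripper":-0.77},{"tx":120,"ty":-60,"gripper":-0.77},{"tx":150,"ty":-110,"gripper":-0.77},{"tx":150,"ty":-110,"gripper":-0.77}]'
```

```text
tool shift mm [ 408.5 -308.1   72.5]
rotvec [ 0.    0.   -6.87]validation failed for argument at $[0]...
```

```bash
python3 -m creep '[{"wx":0,"wy":0,"wz":0,"tx":40,"ty":-25,"tz":0,"gripper":-0.77},{"wx":0,"wy":0,"wz":0,"tx":70,"ty":-50,"tz":0,"gripper":-0.77},{"wx":0,"wy":0,"wz":0,"tx":100,"ty":-75,"tz":0,"gripper":-0.77},{"wx":0,"wy":0,"wz":0,"tx":130,"ty":-100,"tz":0,"gripper":-0.77},{"wx":0,"wy":0,"wz":0,"tx":150,"ty":-115,"tz":0,"gripper":-0.77}]'
```

```text
time_s: 1.22
tool_pos: [0.3015, -0.4646, 0.2229]
tool_rot: [-180.0, -0.1, 17.1]
force: [0.3, 0.6, 0.0]
grip_width: 0.0614
grasp_force: 0.0
```

```bash
python3 -m creep '[{"wx":0,"wy":0,"wz":0,"tx":32,"ty":-24,"tz":5,"gripper":-0.77},{"wx":0,"wy":0,"wz":-1,"tx":64,"ty":-48,"tz":10,"gripper":-0.77},{"wx":0,"wy":0,"wz":-3,"tx":96,"ty":-72,"tz":20,"gripper":-0.77},{"wx":0,"wy":0,"wz":-5,"tx":128,"ty":-96,"tz":30,"gripper":-0.77},{"wx":0,"wy":0,"wz":-6.9,"tx":150,"ty":-113,"tz":40,"gripper":-0.77}]'
python3 -c "
from h import *
rel([.490,-.209,.10],[180,0,23.7])"
```

```text
time_s: 1.63
tool_pos: [0.4119, -0.3133, 0.1828]
tool_rot: [180.0, -0.1, 24.0]
force: [0.8, -0.7, -0.2]
grip_width: 0.0284
grasp_force: 0.0
tool shift mm [113.7 -63.5  82.9]
rotvec [ 0.04 -0.09  0.34]
```

```bash
python3 -m creep '[{"wx":0,"wy":0,"wz":0,"tx":30,"ty":-17,"tz":10,"gripper":-0.77},{"wx":0,"wy":0,"wz":0,"tx":60,"ty":-34,"tz":25,"gripper":-0.77},{"wx":0,"wy":0,"wz":0,"tx":90,"ty":-50,"tz":45,"gripper":-0.77},{"wx":0,"wy":0,"wz":0,"tx":109,"ty":-60,"tz":65,"gripper":-0.77},{"wx":0,"wy":0,"wz":0,"tx":109,"ty":-60,"tz":80,"gripper":-0.77}]'
python3 - <<'E'
from h import *
from fit import *
rel([.490,-.209,.014],[180,0,23.7])
a,d=optics.read_camera('top'); b,e=optics.read_camera('side'); np.savez('s1.npz',a=a,d=d,b=b,e=e)
o=get_obs(); print(o['tool_pos'],o['grip_width'])
for n,p in (('top',a),('side',b)): print(n,np.round(proj(n,o['tool_pos'])))
save('c1.png',np.hstack([cv2.resize(a[160:250,350:450],(400,360),interpolation=2),cv2.resize(b[110:200,260:360],(400,360),interpolation=2)]))
E
```

```text
time_s: 2.05
tool_pos: [0.488, -0.2121, 0.1016]
tool_rot: [-179.9, -0.2, 24.2]
force: [-0.6, 0.5, 0.9]
grip_width: 0.0107
grasp_force: 0.0
tool shift mm [ 2.8 -1.9 87.6]
rotvec [-0.1  -0.16  0.5 ]
[ 0.48359083 -0.21625692  0.10006684] 0.010032864388997502
top [434. 224.]
side [336. 137.]
```

View pics/c1.png

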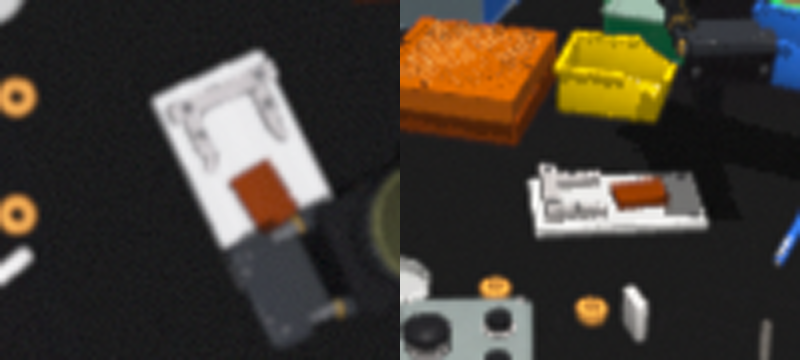

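The crop shows the gripper over the near end of the plate, behind the coupon (top crop coupon around (418,208)). Now I'll descend behind the coupon.

```bash
python3 -m creep '[{"wx":0,"wy":0,"wz":0,"tx":6,"ty":-4,"tz":25,"gripper":-0.77},{"wx":0,"wy":0,"wz":0,"tx":6,"ty":-4,"tz":50,"gripper":-0.77},{"wx":0,"wy":0,"wz":0,"tx":6,"ty":-4,"tz":70,"gripper":-0.77},{"wx":0,"wy":0,"wz":0,"tx":6,"ty":-4,"tz":80,"gripper":-0.77},{"wx":0,"wy":0,"wz":0,"tx":6,"ty":-4,"tz":80,"gripper":-0.77}]'
python3 -c "
from h import *
[optics.read_camera('top') for _ in range(4)]
o=get_obs(); print(o['tool_pos'],o['tool_rot'],o['force'])
rel([.490,-.209,.014],[180,0,23.7])"
```

```text
time_s: 2.57
tool_pos: [0.4871, -0.2128, 0.0212]
tool_rot: [-179.9, 0.1, 23.6]
force: [0.1, 0.3, 0.2]
grip_width: 0.0098
grasp_force: 0.0
[ 0.49004366 -0.21320228  0.02431274] [ 1.79856845e+02 -1.00358358e-01  2.36848565e+01] [-0.26526542  0.28166401  0.38272029]
tool shift mm [ 1.6 -3.9 10.3]
rotvec [ 0.14 -0.1  -0.02]
```

```bash
cat >> h.py <<'E'
def avg(k=6):
    P=[]
    for _ in range(k): optics.read_camera('top'); P.append(get_obs()['tool_pos'])
    P=np.array(P); return P.mean(0),P.std(0)
E
python3 - <<'E'
from h import *
m,s=avg(6); print(m,s)
E
python3 -m creep '[{"wx":0,"wy":0,"wz":0,"tx":0,"ty":-4,"tz":5,"gripper":-0.77},{"wx":0,"wy":0,"wz":0,"tx":0,"ty":-4,"tz":8,"gripper":-0.77},{"wx":0,"wy":0,"wz":0,"tx":0,"ty":-4,"tz":8,"gripper":-0.77}]'
python3 - <<'E'
from h import *
m,s=avg(6); print(m,s,get_obs()['force'])
E
```

```text
[ 0.48959506 -0.21269993  0.02369945] [0.00029935 0.00022762 0.00039977]
time_s: 3.32
tool_pos: [0.4864, -0.2078, 0.0136]
tool_rot: [-179.9, 0.1, 23.8]
force: [0.8, -0.9, -0.0]
grip_width: 0.0098
grasp_force: 0.0
[ 0.48710479 -0.20844112  0.0143394 ] [0.00026579 0.00017972 0.00027669] [0.78522681 0.39635511 0.59474882]
```

```bash
python3 -m creep '[{"wx":0,"wy":0,"wz":0,"tx":6,"ty":1.5,"tz":0,"gripper":-0.77},{"wx":0,"wy":0,"wz":0,"tx":12,"ty":1.5,"tz":0,"gripper":-0.77},{"wx":0,"wy":0,"wz":0,"tx":18,"ty":1.5,"tz":0,"gripper":-0.77},{"wx":0,"wy":0,"wz":0,"tx":24,"ty":1.5,"tz":0,"gripper":-0.77},{"wx":0,"wy":0,"wz":0,"tx":30,"ty":1.5,"tz":0,"gripper":-0.77}]'
python3 -m creep '[{"wx":0,"wy":0,"wz":0,"tx":5,"ty":0,"tz":0,"gripper":-0.77},{"wx":0,"wy":0,"wz":0,"tx":10,"ty":0,"tz":0,"gripper":-0.77},{"wx":0,"wy":0,"wz":0,"tx":15,"ty":0,"tz":0,"gripper":-0.77},{"wx":0,"wy":0,"wz":0,"tx":20,"ty":0,"tz":0,"gripper":-0.77},{"wx":0,"wy":0,"wz":0,"tx":20,"ty":0,"tz":0,"gripper":-0.77}]'
python3 - <<'E'
from h import *
m,s=avg(3); o=get_obs(); print(m,s,o['force'],o['tool_rot'])
d=(m[:2]-[.556,-.18])*1000; c,s=np.cos(np.radians(23.7)),np.sin(np.radians(23.7)); print('nest',d[0]*c+d[1]*s,-d[0]*s+d[1]*c)
b,e=optics.read_camera('side'); a,q=optics.read_camera('top')
save('c2.png',np.hstack([cv2.resize(a[170:240,370:450],(400,350),interpolation=2),cv2.resize(b[140:185,280:340],(400,350),interpolation=2)]))
E
```

```text
time_s: 4.03
tool_pos: [0.516, -0.1974, 0.0145]
tool_rot: [-180.0, 0.0, 23.8]
force: [-1.4, 0.2, 0.1]
grip_width: 0.0098
grasp_force: 0.3
time_s: 4.45
tool_pos: [0.5349, -0.1889, 0.0147]
tool_rot: [180.0, -0.1, 23.8]
force: [0.2, 1.2, -0.5]
grip_width: 0.0098
grasp_force: 0.0
[ 0.53386436 -0.1895022   0.01448583] [3.06803409e-04 2.05316125e-04 3.98492191e-05] [-0.01511634 -0.04030524  0.29753346] [-1.79996224e+02  9.92502572e-03  2.37397629e+01]
nest -24.08816599777046 0.19656017636496337
```

View pics/c2.png

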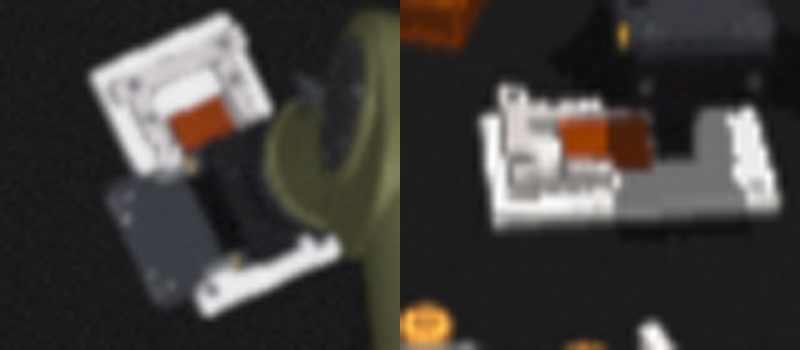

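The coupon has entered the guides straight, pushed at its rear end by the fingertips, with about 20 mm left to the stop.

```bash
python3 -m creep '[{"wx":0,"wy":0,"wz":0,"tx":4,"ty":0,"tz":0,"gripper":-0.77},{"wx":0,"wy":0,"wz":0,"tx":8,"ty":0,"tz":0,"gripper":-0.77},{"wx":0,"wy":0,"wz":0,"tx":12,"ty":0,"tz":0,"gripper":-0.77},{"wx":0,"wy":0,"wz":0,"tx":15,"ty":0,"tz":0,"gripper":-0.77},{"wx":0,"wy":0,"wz":0,"tx":15,"ty":0,"tz":0,"gripper":-0.77}]'
python3 -m creep '[{"wx":0,"wy":0,"wz":0,"tx":1,"ty":0,"tz":0,"gripper":-0.77},{"wx":0,"wy":0,"wz":0,"tx":2,"ty":0,"tz":0,"gripper":-0.77},{"wx":0,"wy":0,"wz":0,"tx":3,"ty":0,"tz":0,"gripper":-0.77},{"wx":0,"wy":0,"wz":0,"tx":3,"ty":0,"tz":0,"gripper":-0.77}]'
```

```text
time_s: 5.12
tool_pos: [0.5483, -0.1831, 0.0146]
tool_rot: [180.0, -0.0, 23.8]
force: [-0.9, 0.3, 0.5]
grip_width: 0.0101
grasp_force: 0.0
time_s: 5.45
tool_pos: [0.5502, -0.1825, 0.0145]
tool_rot: [180.0, -0.0, 23.7]
force: [0.2, -0.3, -0.1]
grip_width: 0.01
grasp_force: 0.0
```

```bash
python3 -m creep '[{"wx":0,"wy":0,"wz":0,"tx":1,"ty":0,"tz":0,"gripper":-0.77},{"wx":0,"wy":0,"wz":0,"tx":2,"ty":0,"tz":0,"gripper":-0.77},{"wx":0,"wy":0,"wz":0,"tx":2,"ty":0,"tz":0,"gripper":-0.77}]'
python3 -c "
from h import *
m,s=avg(3); print(m,get_obs()['force'])"
```

```text
time_s: 5.7
tool_pos: [0.5511, -0.1822, 0.0145]
tool_rot: [-180.0, 0.1, 23.7]
force: [-2.5, 0.3, 2.1]
grip_width: 0.01
grasp_force: 1.6
[ 0.5511004  -0.1822187   0.01446377] [-3.94694625 -1.20607545  1.93565908]
```

```bash
python3 -m creep '[{"wx":0,"wy":0,"wz":0,"tx":1,"ty":0,"tz":0,"gripper":-0.77},{"wx":0,"wy":0,"wz":0,"tx":1.5,"ty":0,"tz":0,"gripper":-0.77},{"wx":0,"wy":0,"wz":0,"tx":1.5,"ty":0,"tz":0,"gripper":-0.77}]'
python3 -c "
from h import *
m,s=avg(3); print(m,get_obs()['force'])"
```

```text
time_s: 6.1
tool_pos: [0.5511, -0.1822, 0.0144]
tool_rot: [-180.0, 0.3, 23.7]
force: [-6.9, -1.7, 6.8]
grip_width: 0.0095
grasp_force: 3.8
[ 0.55115729 -0.18220057  0.01440526] [-6.3654483  -1.72159657  5.43692543]
```

The arm stalled at nest x of about -5 mm with the force rising, which is where a coupon that is home should stop it. Backing off, rising and checking.

```bash
python3 -m creep '[{"wx":0,"wy":0,"wz":0,"tx":-4,"ty":0,"tz":0,"gripper":-0.77},{"wx":0,"wy":0,"wz":0,"tx":-12,"ty":0,"tz":0,"gripper":-0.77},{"wx":0,"wy":0,"wz":0,"tx":-24,"ty":0,"tz":0,"gripper":-0.77},{"wx":0,"wy":0,"wz":0,"tx":-32,"ty":0,"tz":-15,"gripper":-0.77},{"wx":0,"wy":0,"wz":0,"tx":-40,"ty":0,"tz":-40,"gripper":-0.4}]'
python3 -m creep '[{"wx":0,"wy":0,"wz":0,"tx":-20,"ty":0,"tz":-25,"gripper":-0.06},{"wx":0,"wy":0,"wz":0,"tx":-40,"ty":-20,"tz":-55,"gripper":-0.06},{"wx":0,"wy":0,"wz":0,"tx":-50,"ty":-50,"tz":-85,"gripper":-0.06},{"wx":0,"wy":0,"wz":0,"tx":-50,"ty":-85,"tz":-105,"gripper":-0.06},{"wx":0,"wy":0,"wz":0,"tx":-50,"ty":-110,"tz":-105,"gripper":-0.06}]'
python3 - <<'E'
from fit import *
m,s=avg(3); print(m,get_obs()['grip_width'])
a,d=optics.read_camera('top'); b,e=optics.read_camera('side')
save('c3.png',np.hstack([cv2.resize(a[170:240,370:450],(400,350),interpolation=2),cv2.resize(b[140:185,280:340],(400,350),interpolation=2)]))
for n,p,q in(('top',a,d),('side',b,e)):
    h=cv2.cvtColor(p,cv2.COLOR_RGB2HSV);C=cloud(n,q)
    mm=(h[...,0]<16)&(h[...,1]>140)&(h[...,2]>50)&(np.hypot(C[...,0]-.58,C[...,1]+.17)<.06)&(C[...,2]<.05)
    c,y,f=rectfit(n,mm,.022,.05,.035,(.583,-.168),.41)
    dd=c-[556,-180]; t=np.radians(23.7); print(n,c,y,f,'nest',dd[0]*np.cos(t)+dd[1]*np.sin(t),-dd[0]*np.sin(t)+dd[1]*np.cos(t))
print('keys mid target'); rel([.557,.1345,.12],[180,0,20])
E
```

```text
time_s: 6.67
tool_pos: [0.5133, -0.1968, 0.0522]
tool_rot: [-179.7, 0.2, 23.7]
force: [-0.4, -0.3, 0.6]
grip_width: 0.0122
grasp_force: 0.0
time_s: 7.08
tool_pos: [0.4276, -0.1159, 0.1637]
tool_rot: [179.7, -0.3, 23.7]
force: [1.4, -0.1, 1.4]
grip_width: 0.0384
grasp_force: 0.0
[ 0.42584588 -0.11348352  0.16087954] 0.04037612407173319
top [ 584.  -167.1] 24.7 0.229 nest 30.8236789323696 0.5575097077134608
side [ 583.5 -166.1] 24.5 0.256 nest 30.76779541235578 1.674146189381002
keys mid target
tool shift mm [ 220.9 -178.3   39.2]
rotvec [ 0.06 -0.    3.7 ]
```

View pics/c3.png

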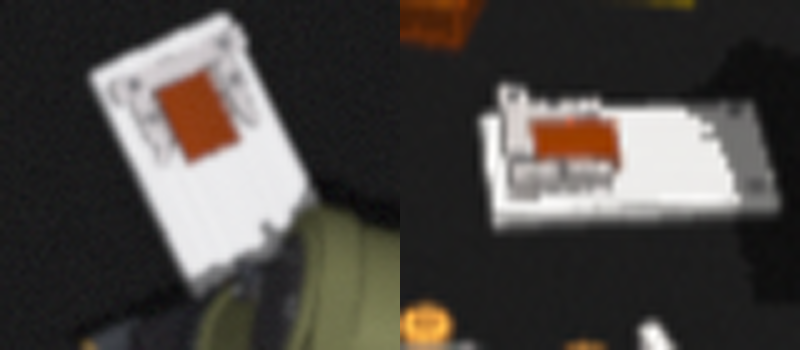

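The coupon is home: nest x ≈ 30.8 mm, straight, between the guides (top crop (410,193)). Now to the grey box, at (305,193) in the top picture.

```bash
python3 -m creep '[{"wx":0,"wy":0,"wz":0,"tx":25,"ty":-20,"tz":0,"gripper":-0.06},{"wx":0,"wy":0,"wz":1,"tx":55,"ty":-44,"tz":0,"gripper":-0.06},{"wx":0,"wy":0,"wz":2,"tx":85,"ty":-68,"tz":0,"gripper":-0.06},{"wx":0,"wy":0,"wz":3,"tx":115,"ty":-92,"tz":0,"gripper":-0.06},{"wx":0,"wy":0,"wz":3.7,"tx":140,"ty":-112,"tz":0,"gripper":-0.06}]'
python3 -c "
from h import *
m,s=avg(3); print(m)
rel([.5575,.1335,.11],[180,0,20])"
```

```text
time_s: 7.75
tool_pos: [0.511, 0.0436, 0.1588]
tool_rot: [-179.9, -0.0, 19.9]
force: [0.7, 0.6, -0.2]
grip_width: 0.0409
grasp_force: 0.0
[0.51170121 0.04740931 0.15886708]
tool shift mm [ 75.  -67.4  48.7]
rotvec [-0.18  0.02  0.25]
```

```bash
python3 -m creep '[{"wx":0,"wy":0,"wz":0,"tx":20,"ty":-18,"tz":5,"gripper":-0.06},{"wx":0,"wy":0,"wz":0,"tx":40,"ty":-36,"tz":12,"gripper":-0.06},{"wx":0,"wy":0,"wz":0,"tx":60,"ty":-54,"tz":22,"gripper":-0.06},{"wx":0,"wy":0,"wz":0,"tx":73,"ty":-66,"tz":35,"gripper":-0.06},{"wx":0,"wy":0,"wz":0,"tx":73,"ty":-66,"tz":48,"gripper":-0.06}]'
python3 - <<'E'
from h import *
m,s=avg(4); o=get_obs(); print(m,s,o['tool_rot'],o['grip_width'])
a,d=optics.read_camera('top'); b,e=optics.read_camera('side'); np.savez('s4.npz',a=a,d=d,b=b,e=e)
R=Ro.from_euler('xyz',[180,0,20],degrees=True)
for q in ('top','side'):
  print(q,[np.round(proj(q,m+R.apply([0,y,0])),1) for y in(-.028,.028)],'keys',[np.round(proj(q,[x,y,.064]),1) for x,y in((.548,.160),(.567,.107))])
save('c4.png',np.hstack([cv2.resize(a[160:230,265:345],(400,350),interpolation=2),cv2.resize(b[150:220,240:320],(400,350),interpolation=2)]))
E
```

```text
time_s: 8.32
tool_pos: [0.5568, 0.1313, 0.1103]
tool_rot: [-179.8, -0.1, 20.1]
force: [-0.3, -0.9, -0.0]
grip_width: 0.041
grasp_force: 0.0
[0.55447906 0.12709227 0.10884831] [0.00054538 0.00082696 0.00133614] [1.79963103e+02 1.41908808e-01 1.98726614e+01] 0.041199037946256255
top [array([303.3, 202.5]), array([321.9, 195.7])] keys [array([300.3, 203.3]), array([318.5, 196.8])]
side [array([285.8, 185.8]), array([285.9, 175.6])] keys [array([284.2, 198.8]), array([284.4, 188.2])]
```

View pics/c4.png

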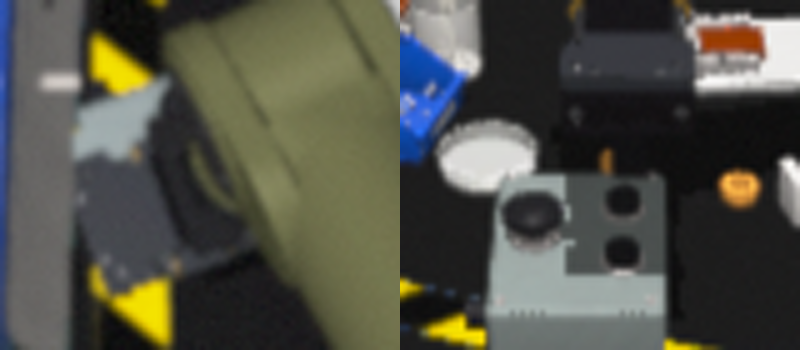

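Run:
```python
from h import *
s=np.load('s4.npz'); C=cloud('side',s['e']); X,Y,Z=[C[...,i] for i in range(3)]
for lo,hi in((.1,.118),(.118,.135),(.135,.16)):
    m=(np.hypot(X-.557,Y-.133)<.09)&(Z>lo)&(Z<hi)&(s['e']>0)
    k,l,st,ce=cv2.connectedComponentsWithStats(m.astype(np.uint8))
    for j in range(1,k): print(lo,st[j,4],np.round(C[l==j].mean(0),3),np.round(C[l==j].min(0),3),np.round(C[l==j].max(0),3))
print(np.array(optics.camera_info('side')['R']).T@-np.array(optics.camera_info('side')['t']))
m,q=avg(3);print(m,q); rel([.5575,.1335,.070],[180,0,20])
h=(s['b'].max(2)<75)&(Z>.058)&(Z<.07)&(np.hypot(X-.557,Y-.133)<.06)
k,l,st,ce=cv2.connectedComponentsWithStats(h.astype(np.uint8))
for j in range(1,k): print('key',st[j],ce[j],np.round(np.median(C[l==j],0),4))
```

```text
0.1 16 [0.545 0.154 0.114] [0.536 0.15  0.109] [0.556 0.159 0.118]
0.118 39 [0.545 0.154 0.126] [0.535 0.149 0.118] [0.556 0.16  0.135]
0.135 17 [0.545 0.157 0.14 ] [0.535 0.15  0.136] [0.554 0.162 0.144]
[0.2091489  1.05040441 0.77166963]
[0.55621551 0.1279233  0.11235404] [3.81419742e-05 2.78841845e-04 5.21617679e-05]
tool shift mm [ 3.  -4.5 42.4]
rotvec [ 0.07 -0.07 -0.05]
key [281 187   7   6  32] [284.03125 189.09375] [0.5665 0.1093 0.0634]
key [266 195   5   3   7] [267.85714286 195.85714286] [0.5999 0.1655 0.0666]
key [281 197   7   6  35] [284.2        199.48571429] [0.5471 0.1631 0.0638]
```

```bash
python3 -m creep '[{"wx":0,"wy":0,"wz":0,"tx":3,"ty":-6,"tz":10,"gripper":0.035},{"wx":0,"wy":0,"wz":0,"tx":3,"ty":-6,"tz":25,"gripper":0.035},{"wx":0,"wy":0,"wz":0,"tx":3,"ty":-6,"tz":35,"gripper":0.035},{"wx":0,"wy":0,"wz":0,"tx":3,"ty":-6,"tz":39,"gripper":0.035},{"wx":0,"wy":0,"wz":0,"tx":3,"ty":-6,"tz":39,"gripper":0.035}]'
python3 - <<'E'
from h import *
m,q=avg(6);o=get_obs();print(m,q,o['tool_rot'],o['grip_width'],o['force']); rel([.5572,.1345,.064],[180,0,20])
b,e=optics.read_camera('side'); np.savez('s5.npz',b=b,e=e); C=cloud('side',e)
mm=(np.hypot(C[...,0]-.557,C[...,1]-.133)<.09)&(C[...,2]>.072)&(C[...,2]<.1)&(C[...,0]<.575)&(e>0)
k,l,st,ce=cv2.connectedComponentsWithStats(mm.astype(np.uint8))
for j in range(1,k): print(st[j,4],np.round(C[l==j].mean(0),3),np.round(C[l==j].min(0),3),np.round(C[l==j].max(0),3))
save('c5.png',cv2.resize(b[165:215,255:315],(720,600),interpolation=cv2.INTER_CUBIC))
E
```

```text
time_s: 9.18
tool_pos: [0.5554, 0.1357, 0.071]
tool_rot: [-180.0, 0.2, 20.0]
force: [0.1, -0.1, 0.4]
grip_width: 0.0449
grasp_force: 0.0
[0.55671097 0.13601579 0.07281363] [3.57428590e-04 6.55320587e-05 4.70186345e-04] [ 1.79977968e+02 -6.52874298e-02  2.00269368e+01] 0.045156141936988886 [-0.13296026 -0.3609269   0.39619662]
tool shift mm [-0.3  1.5  9.2]
rotvec [ 0.02 -0.07  0.03]
46 [0.546 0.166 0.086] [0.535 0.16  0.074] [0.556 0.171 0.1  ]
```

View pics/c5.png

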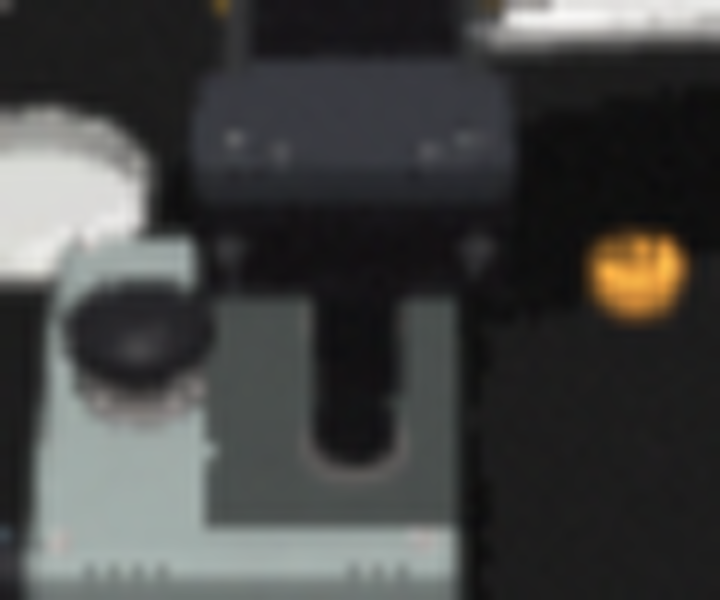

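The left fingertip sits centred over the left key (crop (355,440)), clear of the knob. I'll press both together.

```bash
python3 -m creep '[{"wx":0,"wy":0,"wz":0,"tx":0,"ty":1,"tz":5,"gripper":0.035},{"wx":0,"wy":0,"wz":0,"tx":0,"ty":1,"tz":9,"gripper":0.035},{"wx":0,"wy":0,"wz":0,"tx":0,"ty":1,"tz":12,"gripper":0.035},{"wx":0,"wy":0,"wz":0,"tx":0,"ty":1,"tz":15,"gripper":0.035},{"wx":0,"wy":0,"wz":0,"tx":0,"ty":1,"tz":17,"gripper":0.035}]'
python3 -m creep '[{"wx":0,"wy":0,"wz":0,"tx":0,"ty":0,"tz":1,"gripper":0.035},{"wx":0,"wy":0,"wz":0,"tx":0,"ty":0,"tz":2,"gripper":0.035},{"wx":0,"wy":0,"wz":0,"tx":0,"ty":0,"tz":2,"gripper":0.035}]'
```

```text
time_s: 9.95
tool_pos: [0.5573, 0.1347, 0.0562]
tool_rot: [180.0, -0.0, 20.0]
force: [-5.1, -2.1, 22.5]
grip_width: 0.0451
grasp_force: 11.8
time_s: 10.2
tool_pos: [0.5574, 0.1347, 0.0563]
tool_rot: [179.9, -0.0, 20.0]
force: [-6.8, -3.5, 20.0]
grip_width: 0.0449
grasp_force: 10.2
```

Both are at the bottom: TCP z is 56 mm, the force is above 8.8 N and the tool is level. Holding.

```bash
python3 -m creep '[{"wx":0,"wy":0,"wz":0,"tx":0,"ty":0,"tz":0,"gripper":0.035},{"wx":0,"wy":0,"wz":0,"tx":0,"ty":0,"tz":0,"gripper":0.035},{"wx":0,"wy":0,"wz":0,"tx":0,"ty":0,"tz":0,"gripper":0.035},{"wx":0,"wy":0,"wz":0,"tx":0,"ty":0,"tz":0,"gripper":0.035},{"wx":0,"wy":0,"wz":0,"tx":0,"ty":0,"tz":0,"gripper":0.035}]'
python3 -m creep '[{"wx":0,"wy":0,"wz":0,"tx":0,"ty":0,"tz":0,"gripper":0.035},{"wx":0,"wy":0,"wz":0,"tx":0,"ty":0,"tz":0,"gripper":0.035},{"wx":0,"wy":0,"wz":0,"tx":0,"ty":0,"tz":0,"gripper":0.035},{"wx":0,"wy":0,"wz":0,"tx":0,"ty":0,"tz":0,"gripper":0.035},{"wx":0,"wy":0,"wz":0,"tx":0,"ty":0,"tz":0,"gripper":0.035}]' >/dev/null
python3 -m creep '[{"wx":0,"wy":0,"wz":0,"tx":0,"ty":0,"tz":0,"gripper":0.035},{"wx":0,"wy":0,"wz":0,"tx":0,"ty":0,"tz":0,"gripper":0.035},{"wx":0,"wy":0,"wz":0,"tx":0,"ty":0,"tz":0,"gripper":0.035},{"wx":0,"wy":0,"wz":0,"tx":0,"ty":0,"tz":0,"gripper":0.035},{"wx":0,"wy":0,"wz":0,"tx":0,"ty":0,"tz":0,"gripper":0.035}]' >/dev/null
python3 -m creep '[{"wx":0,"wy":0,"wz":0,"tx":0,"ty":0,"tz":0,"gripper":0.035},{"wx":0,"wy":0,"wz":0,"tx":0,"ty":0,"tz":0,"gripper":0.035},{"wx":0,"wy":0,"wz":0,"tx":0,"ty":0,"tz":0,"gripper":0.035},{"wx":0,"wy":0,"wz":0,"tx":0,"ty":0,"tz":0,"gripper":0.035},{"wx":0,"wy":0,"wz":0,"tx":0,"ty":0,"tz":0,"gripper":0.035}]' >/dev/null
python3 -m creep '[{"wx":0,"wy":0,"wz":0,"tx":0,"ty":0,"tz":0,"gripper":0.035},{"wx":0,"wy":0,"wz":0,"tx":0,"ty":0,"tz":0,"gripper":0.035},{"wx":0,"wy":0,"wz":0,"tx":0,"ty":0,"tz":0,"gripper":0.035},{"wx":0,"wy":0,"wz":0,"tx":0,"ty":0,"tz":0,"gripper":0.035},{"wx":0,"wy":0,"wz":0,"tx":0,"ty":0,"tz":0,"gripper":0.035}]'
python3 - <<'E'
from h import *
o=get_obs(); print(o['wrist_torque'],o['force'],o['tool_pos'])
b,e=optics.read_camera('side'); C=cloud('side',e); save('c6.png',cv2.resize(b[165:215,255:315],(720,600),interpolation=cv2.INTER_CUBIC))
E
```

```text
time_s: 10.62
tool_pos: [0.5573, 0.1348, 0.0563]
tool_rot: [179.9, -0.0, 20.0]
force: [-6.9, -3.1, 20.4]
grip_width: 0.0453
grasp_force: 10.0
time_s: 12.28
tool_pos: [0.5574, 0.1347, 0.0563]
tool_rot: [179.9, -0.0, 20.0]
force: [-6.1, -3.0, 20.5]
grip_width: 0.0453
grasp_force: 10.0
[-0.56162235  1.50296697  0.01389304] [-6.08736508 -3.02605863 20.51885092] [0.55735035 0.13474934 0.05625619]
```

View pics/c6.png

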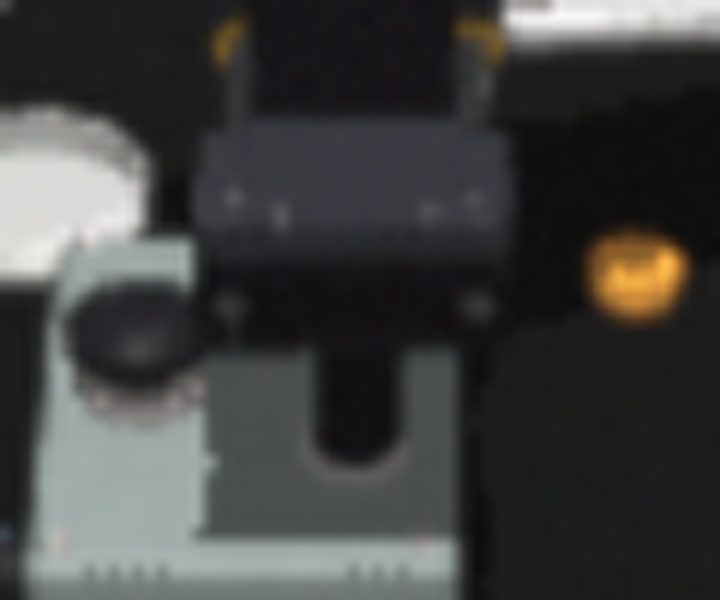

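The finger is on the left key with the cap down in its bezel (crop (355,440)), and the knob is untouched. Both have been held for over 2 s, so I'll release straight up.

```bash
python3 -m creep '[{"wx":0,"wy":0,"wz":0,"tx":0,"ty":0,"tz":-5,"gripper":0.035},{"wx":0,"wy":0,"wz":0,"tx":0,"ty":0,"tz":-12,"gripper":0.035},{"wx":0,"wy":0,"wz":0,"tx":0,"ty":0,"tz":-22,"gripper":0.035},{"wx":0,"wy":0,"wz":0,"tx":0,"ty":0,"tz":-40,"gripper":0.035},{"wx":0,"wy":0,"wz":0,"tx":0,"ty":0,"tz":-65,"gripper":0.035}]'
python3 -m creep '[{"wx":0,"wy":0,"wz":0,"tx":-15,"ty":5,"tz":-15,"gripper":0.035},{"wx":0,"wy":0,"wz":0,"tx":-40,"ty":20,"tz":-30,"gripper":0.035},{"wx":0,"wy":0,"wz":0,"tx":-65,"ty":35,"tz":-40,"gripper":0.035},{"wx":0,"wy":0,"wz":0,"tx":-80,"ty":50,"tz":-40,"gripper":0.035},{"wx":0,"wy":0,"wz":0,"tx":-80,"ty":50,"tz":-40,"gripper":0.035}]'
python3 - <<'E'
from fit import *
print(avg(6),get_obs()['force'])
b,e=optics.read_camera('side'); a,d=optics.read_camera('top'); C=cloud('side',e); X,Y,Z=[C[...,i] for i in range(3)]
h=(b.max(2)<75)&(Z>.052)&(Z<.09)&(np.hypot(X-.57,Y-.14)<.07)
k,l,st,ce=cv2.connectedComponentsWithStats(h.astype(np.uint8))
for j in range(1,k):
    if st[j,4]>12: print('key',st[j,4],np.round(np.median(C[l==j],0),4),np.round(np.percentile(Z[l==j],80),4))
h=cv2.cvtColor(b,cv2.COLOR_RGB2HSV)
mm=(h[...,0]<16)&(h[...,1]>140)&(h[...,2]>50)&(np.hypot(X-.58,Y+.17)<.06)&(Z<.05)
print(rectfit('side',mm,.022,.05,.035,(.583,-.168),.41))
save('c7.png',cv2.resize(b[135:225,250:350],(800,600),interpolation=cv2.INTER_CUBIC))
E
```

```text
time_s: 12.75
tool_pos: [0.5548, 0.1345, 0.1172]
tool_rot: [-179.9, 0.3, 20.0]
force: [-0.0, 0.1, -0.5]
grip_width: 0.0452
grasp_force: 0.0
time_s: 13.17
tool_pos: [0.4973, 0.0558, 0.1588]
tool_rot: [179.8, 0.1, 19.7]
force: [-0.2, -0.4, 0.2]
grip_width: 0.0446
grasp_force: 0.0
(array([0.49864106, 0.06076764, 0.15845987]), array([0.00027942, 0.0014004 , 0.00014175])) [-0.22529339  0.08818618  0.54319643]
key 83 [0.607  0.1611 0.0748] 0.0782
key 25 [0.5657 0.1135 0.0624] 0.0635
key 29 [0.5472 0.1662 0.0633] 0.0644
(array([ 588.9, -164.8]), np.float64(43.0), np.float64(0.537))
```

View pics/c7.png

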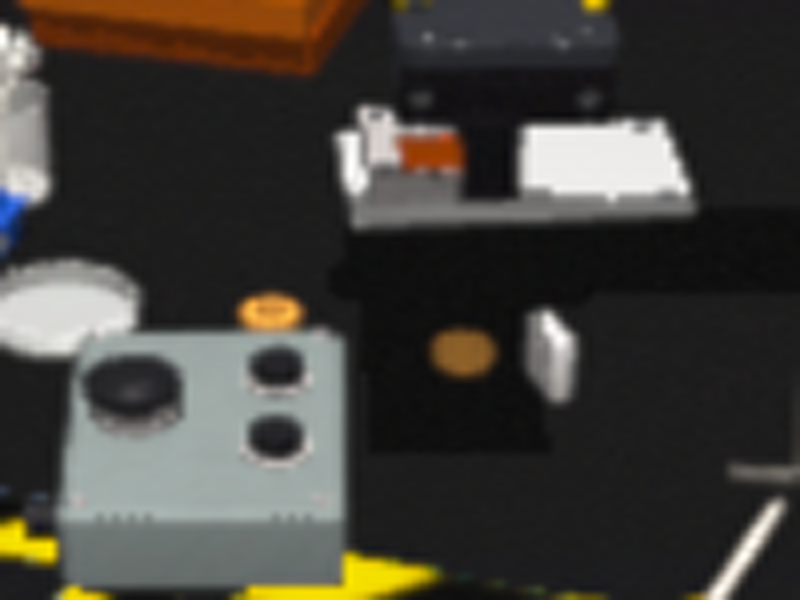

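Both keys are up at 64 mm (crop (275,368) and (275,437)). The coupon still sits at the stop at (430,153); the finger and its shadow hide part of it, which spoils that last fit. The bystanders have not moved and the arm is clear of everything.

```bash
python3 -c "
from cell import env
print(env.sign_off())"
```

```text
the job is handed in; nothing more can be done
None
```

The job is handed in: the coupon was pushed home against the stop, both start keys were pressed together, held just over 2 s and released, and nothing else was touched; the sign-off gave no verdict back.

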